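# Put the mixed-up tea cups back on their own saucers

### The job

The four tea cups have been put down on each other's saucers. Move the cups so that each stands upright in the middle of its own saucer - the tall cup on the large round one, the small cup on the small round one, the square cup on the square one and the oval cup on the oval one - parking a cup on the empty tray or a clear bit of table when its saucer is still taken. Leave the saucers and the tea caddy where they are, and do not tip any cup over.

Things in the scene. Friction and masses are not known exactly. Their poses are not given: they have to be found in the camera images.
- cup_tall: tall round white porcelain tea cup, straight-sided, outside diameter 66, height 88 (mm), open top, empty, 60 to 270 g; it belongs on the large round saucer. It stands on a narrower foot 6 mm high; the outside is vertical from 15 mm above the underside to the rim. Origin: centre of the underside of the foot; z up.
- cup_small: small low round white porcelain cup, straight-sided, outside diameter 52, height 52 (mm), open top, empty, 60 to 270 g; it belongs on the small round saucer. It stands on a narrower foot 6 mm high; the outside is vertical from 15 mm above the underside to the rim. Origin: centre of the underside of the foot; z up.
- cup_square: square white porcelain cup, outside 60 x 60 in plan (sides along its x and y axes), height 68 (mm), open top, empty, 60 to 270 g; it belongs on the square saucer. It stands on a narrower foot 6 mm high; the outside is vertical from 15 mm above the underside to the rim. Origin: centre of the underside of the foot; z up.
- cup_oval: oval (straight sides, half-round ends) white porcelain cup, outside 74 along its x axis and 50 along its y axis, height 60 (mm), open top, empty, 60 to 270 g; it belongs on the oval saucer. It stands on a narrower foot 6 mm high; the outside is vertical from 15 mm above the underside to the rim. Origin: centre of the underside of the foot; z up.
- saucer_large: the large round dark wooden saucer, outside diameter 124; flat floor about 104 across (mm). The floor on which the cup stands is 6 mm above its underside, the low raised rim 13 mm. It lies loose on the table. Origin: centre of its underside, on the table; z up.
- saucer_small: the small round dark wooden saucer, outside diameter 96; flat floor about 76 across (mm). The floor on which the cup stands is 6 mm above its underside, the low raised rim 13 mm. It lies loose on the table. Origin: centre of its underside, on the table; z up.
- saucer_square: the square dark wooden saucer, 116 x 116 (sides along its x and y axes); flat floor 104 x 104 (mm). The floor on which the cup stands is 6 mm above its underside, the low raised rim 13 mm. It lies loose on the table. Origin: centre of its underside, on the table; z up.
- saucer_oval: the oval dark wooden saucer with half-round ends, 150 along its x axis and 100 along its y axis; flat floor 136 x 86 (mm). The floor on which the cup stands is 6 mm above its underside, the low raised rim 13 mm. It lies loose on the table. Origin: centre of its underside, on the table; z up.
- tray: small round black lacquer tray, outside diameter 160 mm, empty at the start: a free spot on which a cup can wait. Flat floor (140 mm across) 6 mm above its underside, rim 14 mm high, loose on the table. Origin: centre of its underside, on the table; z up.
- caddy: wooden tea caddy, closed upright round canister, diameter 77 mm, height 112 mm, standing loose on the table among the saucers; it is to stay where it is. Origin: centre of its underside; z up.
Things that resemble listed ones, but are neither listed nor needed, are in the scene too. What is shaped like the cup_tall but purple is not meant.

How it is judged (in metres and radians):
At the end, for the whole second after the job is handed in: Every cup stands upright (within 0.1 rad), released and at rest, with its foot on the floor of its own saucer and its centre within 12 mm of the saucer's centre; the saucers are within 30 mm and the tea caddy within 20 mm of where they stood at the start (horizontal distance between cup_tall and saucer_large below 0.012 m and z of cup_tall in the frame of saucer_large between 0.003 and 0.01 m and angle between each of cup_tall, cup_square, cup_small, cup_oval's own z axis and vertical below 0.1 rad and linear speed of each of cup_tall, cup_square, cup_small, cup_oval below 0.02 m/s and distance of each of saucer_large, saucer_square, saucer_small, saucer_oval from where it was at the start of the episode below 0.03 m and horizontal distance between cup_square and saucer_square below 0.012 m and z of cup_square in the frame of saucer_square between 0.003 and 0.01 m and horizontal distance between cup_small and saucer_small below 0.012 m and z of cup_small in the frame of saucer_small between 0.003 and 0.01 m and horizontal distance between cup_oval and saucer_oval below 0.012 m and z of cup_oval in the frame of saucer_oval between 0.003 and 0.01 m and distance of caddy from where it was at the start of the episode below 0.02 m); the robot touches nothing.
It fails at once if a cup is tipped over (angle between any of cup_tall, cup_square, cup_small, cup_oval's own z axis and vertical above 0.6 rad).
It fails at once if a saucer is moved more than 30 mm from its place (distance of any of saucer_large, saucer_square, saucer_small, saucer_oval from where it was at the start of the episode above 0.03 m).
It fails at once if the tea caddy is pushed more than 20 mm or tipped (distance of caddy from where it was at the start of the episode above 0.02 m or angle between caddy's own z axis and vertical above 0.3 rad).
It also fails if it takes over 128 s, if anything falls off the work surface, if the arm or the gripper's body presses on something with over 40 N, if the wrist force passes 120 N, or if a joint passes its speed limit or range.

### The arm

A 7-joint arm with a two-finger parallel gripper is mounted at the origin on the work surface. World frame = base frame: x ahead of the robot, y to its left, z up, the work surface at z = 0. Lengths are in m, angles in degrees, forces in N, time in s.
With the tool pointing down it reaches from about 0.4 to 0.85 m from the base axis. Payload 4.5 kg.
Tool frame: the origin (TCP) lies midway between the tips of the shut fingers; the grasp point (between the pads) lies 19 mm behind it; z points along the fingers, y is the direction in which the jaws open and shut (so a half turn about z gives the same grasp; the last joint's range is limited). The gripper opens to 88 mm and grips with 3 to 60 N. Pads are 18 mm wide; open, the fingers measure 123 mm over their backs; the gripper's body (75 mm by 187 mm) begins 45 mm behind the grasp point.
Start: joints at [-69.683, 39.483, -11.15, 89.685, 9.013, 51.709, -12.324], TCP at [0.197, 0.593, 0.239] pointing down, gripper open.
Joint ranges: [-172.22, 172.22], [-26.19, 119.32], [-84.43, 86.54], [7.71, 146.69], [-57.33, 237.33], [2.42, 119.75], [-152.13, 152.13]. Speed limits (degrees/s): [147.25, 147.25, 180, 180, 180, 180, 180].

### API

Orientations are given as [roll, pitch, yaw] about the fixed x, y, z axes, in that order (R = Rz(yaw) Ry(pitch) Rx(roll)).
In Python, from cell import arm gives the robot as it stands. Calls block until the motion is done:
- arm.goto(position, orientation): joint-space move of the TCP to a pose.
- arm.move_straight(position, orientation=None, vel=0.15, guard=None): straight line of the TCP; orientation=None keeps the orientation; vel is the mean speed in m/s. With guard (N) it stops when the force on the tool has changed by that much, and returns True; else False.
- arm.move_joints(angles): joint-space move.
- arm.grip(opening): finger opening in m; the grip force is fixed at half the most; returns when the fingers have stopped.
- arm.pause(seconds).
- arm.inverse_kinematics(position, orientation): joint angles nearest the present ones, or None.
- arm.sense(): the state.
- arm.camera(name): name is "scene" or "top" or "wrist"; returns a dict with "frame" (480x640x3 uint8, red, green, blue), "vertical_fov" (degrees; the focal length in pixels is half the picture's height over the tangent of half this angle, whatever the lens; pixels are square), "cx", "cy" (the principal point, pixels), "rvec" (rotation vector, rad) and "tvec" (3), from world to camera coordinates, as OpenCV has them; the wrist camera has in their place "T_tool_cam" (4x4, takes a point from camera to tool coordinates, whose origin is the TCP and whose axes are the flange's). Camera axes: x right, y down, z forward; pixel columns grow to the right and rows downward; lengths in m; the calibration is good to about 2 mm. A picture is of the moment at which its call begins: read the wrist's pose just before it. There is no depth.
A pose or a line that the arm cannot do raises arm.Unreachable and nothing moves.
- arm.job_done(): hands the job in, once; it reports no verdict.
Trained networks look in a picture, given as the dict that the camera call returned (one of the last four; its "shot" number tells which), for a name from the list of things; names that differ only in an ending like _2 or _b are one class to them, and where a whole thing is asked for, a point or a joint stands for the part that bears it (a point fixed in the world has none). Each returns a list of dicts, best first, with "confidence" (0 to 1); they miss things now and then, are a little off and sometimes report something else, mostly with a low value. They report only what shows in the picture. A call takes as long as a camera call. They do not tell look-alikes from the thing itself.
- arm.silhouettes(picture, thing): "mask" (480x640 bool, what is visible of it) and "box" ([left, top, width, height] in pixels, round what is visible of it).
- arm.place_of(picture, thing): "xy" ([column, row] in pixels: a listed point, or the origin of a listed thing).
The state is a dict: "clock": time; "joint_pos": joint angles; "dq": joint speeds; "tau": joint torques, N m; "eef_pos": TCP position; "eef_rot": TCP orientation; "contact_force": force on the tool from outside, world axes, zero at the start; "torque": the same for the moment, N m; "opening": finger opening in m.
Only numpy, scipy, OpenCV 4.12 (cv2) and the standard library are available. Lean on these libraries where they do the work, as an engineer would, in place of code of your own. Each camera call takes 0.05 s, during which the arm holds its last target.

## Working session

There is one attempt and no reset: what is moved stays moved. The work goes in short steps, each a Python script; the robot and the scene stay as the last script left them, time stands still between calls to the robot, and variables do not carry over. Pictures are saved under pics/ and viewed, and the job is handed in when it is done.

```bash
ls; mkdir -p pics; python3 - <<'E'
from cell import arm
import cv2
s=arm.sense();print(s['clock'],s['eef_pos'],s['eef_rot'],s['opening'])
for n in ['scene','top','wrist']:
    p=arm.camera(n);cv2.imwrite(f'pics/{n}0.png',p['frame'][:,:,::-1]);print({k:v for k,v in p.items() if k!='frame'})
E
```

```text
pics
0.0 [0.19694402 0.59248363 0.23792396] [-1.79895040e+02  8.38094475e-03  1.61622678e+02] 0.08806749966350332
{'vertical_fov': 44.59395805702192, 'cx': 322.9394631594837, 'cy': 236.60445841451474, 'rvec': array([ 2.31005858,  1.26717995, -0.35167872]), 'tvec': array([-0.27117026, -0.33933341,  1.24866811]), 'shot': 1}
{'vertical_fov': 48.50532569720846, 'cx': 315.8957311984834, 'cy': 245.7113606847564, 'rvec': array([ 2.21486587, -1.9556241 ,  0.24166853]), 'tvec': array([-0.05513321,  0.51343624,  0.95264328]), 'shot': 2}
{'vertical_fov': 62.66319875536004, 'cx': 317.931589236229, 'cy': 235.74252364040893, 'T_tool_cam': array([[-5.53525082e-04, -9.50077196e-01, -3.12014447e-01,
         8.11953104e-02],
       [ 9.99999834e-01, -5.74936479e-04, -2.33673563e-05,
        -3.86634843e-04],
       [-1.57187695e-04, -3.12014408e-01,  9.50077357e-01,
        -1.45426052e-01],
       [ 0.00000000e+00,  0.00000000e+00,  0.00000000e+00,
         1.00000000e+00]]), 'shot': 3}
```

View pics/scene0.png

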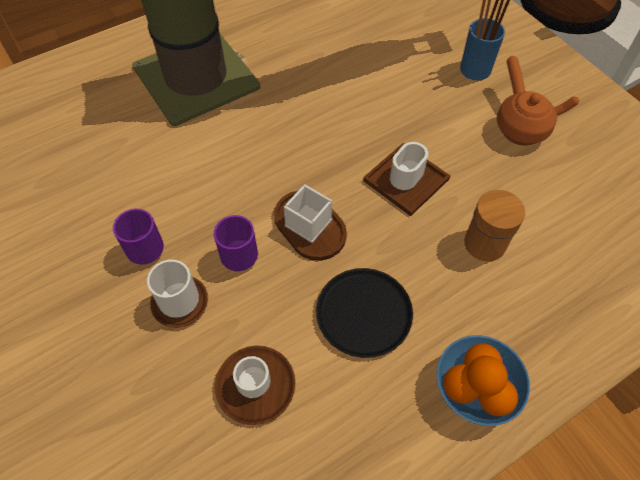

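View pics/top0.png

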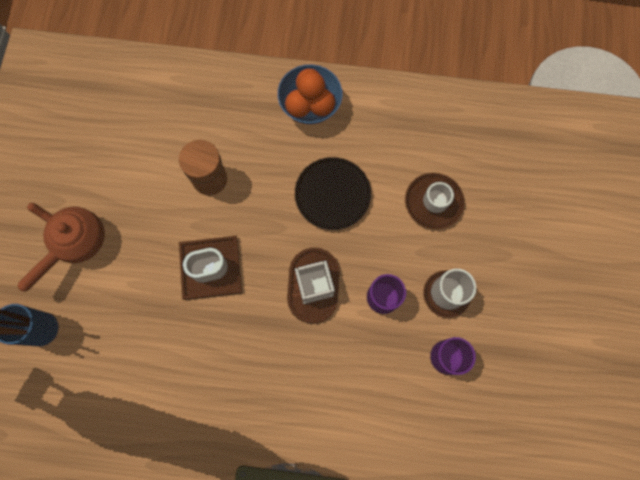

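```bash
python3 - <<'E'
from cell import arm
for n in ['scene','top']:
    p=arm.camera(n)
    for t in ['cup_tall','cup_small','cup_square','cup_oval','saucer_large','saucer_small','saucer_square','saucer_oval','tray','caddy']:
        print(n,t,[(r['box'],round(r['confidence'],2)) for r in arm.silhouettes(p,t)],[(r['xy'],round(r['confidence'],2)) for r in arm.place_of(p,t)])
print(arm.sense()['clock'])
E
```

```text
scene cup_tall [([112.5, 211.9, 50.3, 54.4], 0.95), ([213.2, 213.2, 46.4, 57.8], 0.92), ([147.6, 259.5, 50.7, 59.6], 0.6), ([283.4, 184.6, 48.0, 56.2], 0.51)] [([146.4, 254.5], 0.75), ([239.8, 258.4], 0.75), ([179.4, 301.7], 0.56)]
scene cup_small [([232.1, 358.8, 37.5, 37.7], 0.82)] [([251.3, 386.4], 0.94)]
scene cup_square [([282.8, 183.9, 47.1, 58.1], 0.69)] [([311.6, 223.0], 0.85)]
scene cup_oval [([387.7, 142.5, 38.0, 49.2], 0.79)] [([404.4, 178.7], 0.57), ([488.4, 245.4], 0.35)]
scene saucer_large [([216.9, 341.8, 81.2, 80.8], 0.65)] [([255.5, 384.2], 0.96)]
scene saucer_small [([148.1, 280.1, 58.9, 46.7], 0.79)] []
scene saucer_square [([362.1, 146.9, 90.8, 71.3], 0.78), ([317.8, 268.5, 95.5, 91.9], 0.33)] [([403.8, 182.4], 0.59)]
scene saucer_oval [([273.5, 189.2, 74.0, 73.2], 0.67)] [([306.9, 223.9], 0.71)]
scene tray [([316.8, 268.3, 95.9, 91.4], 0.85), ([361.5, 148.4, 88.5, 73.1], 0.72)] [([362.8, 314.6], 0.81)]
scene caddy [([464.9, 192.8, 59.4, 68.1], 0.82)] [([485.0, 242.9], 0.84)]
top cup_tall [([429.7, 265.9, 47.8, 41.7], 0.95), ([365.4, 270.9, 41.4, 40.3], 0.57)] [([446.1, 288.6], 0.91), ([445.6, 356.3], 0.64), ([380.1, 296.6], 0.56)]
top cup_small [([424.1, 183.2, 26.0, 28.7], 0.93)] [([434.9, 204.1], 0.82)]
top cup_square [([295.7, 262.5, 40.1, 40.3], 0.87)] [([315.4, 286.2], 0.92)]
top cup_oval [([180.5, 246.8, 47.7, 37.5], 0.97)] [([207.7, 269.1], 0.87), ([311.1, 286.7], 0.32)]
top saucer_large [([402.6, 174.5, 61.3, 56.3], 0.6)] [([430.9, 202.9], 0.64), ([208.8, 178.7], 0.47)]
top saucer_small [([423.8, 269.2, 46.1, 47.5], 0.81)] [([442.4, 294.1], 0.96)]
top saucer_square [([177.8, 235.0, 65.7, 64.3], 0.59)] [([211.5, 265.9], 0.78)]
top saucer_oval [([285.6, 247.3, 54.4, 74.6], 0.84)] [([309.5, 287.1], 0.78)]
top tray [([293.1, 155.3, 78.8, 75.7], 0.89)] [([333.3, 194.2], 0.8), ([206.7, 271.0], 0.29)]
top caddy [([177.7, 138.9, 46.8, 56.9], 0.8)] [([209.9, 179.7], 0.72)]
2.25
```

The white tall cup is at scene (174,290), on the small round saucer. The small cup is at (251,377) on the large saucer, the square cup at (308,213) on the oval one and the oval cup at (408,165) on the square one. The purple look-alikes at (138,236) and (236,243) are not meant. Next I fit model outlines to the masks from both cameras.

```bash
cat > vis.py <<'E'
import numpy as np, cv2
from scipy.optimize import minimize
def K(p):
    f=240/np.tan(np.radians(p['vertical_fov']/2)); return np.array([[f,0,p['cx']],[0,f,p['cy']],[0,0,1.]])
def camRT(p,pose=None):
    if 'rvec' in p: return np.array(p['rvec']),np.array(p['tvec'])
    T=np.eye(4)
    from scipy.spatial.transform import Rotation as R
    T[:3,:3]=R.from_euler('xyz',pose[1],degrees=True).as_matrix();T[:3,3]=pose[0]
    M=np.linalg.inv(T@p['T_tool_cam']); return cv2.Rodrigues(M[:3,:3])[0].ravel(),M[:3,3]
def outline(kind,a,b):
    t=np.linspace(0,2*np.pi,72,endpoint=False)
    if kind=='round': return np.c_[np.cos(t),np.sin(t)]*a/2
    if kind=='square': return np.array([[1,1],[-1,1],[-1,-1],[1,-1]])*a/2.
    r=b/2; c=np.c_[np.cos(t),np.sin(t)]*r; c[:,0]+=np.sign(c[:,0])*(a/2-r); return c
SH={'cup_tall':('round',.066,0,.088),'cup_small':('round',.052,0,.052),'cup_square':('square',.06,0,.068),'cup_oval':('oval',.074,.05,.060),
'saucer_large':('round',.124,0,.013),'saucer_small':('round',.096,0,.013),'saucer_square':('square',.116,0,.013),'saucer_oval':('oval',.15,.1,.013),'tray':('round',.16,0,.014),'caddy':('round',.077,0,.112)}
def pts(name,x,y,yaw,z0):
    k,a,b,h=SH[name]; o=outline(k,a,b); c,s=np.cos(yaw),np.sin(yaw); o=o@np.array([[c,s],[-s,c]])+[x,y]
    P=[np.c_[o,np.full(len(o),z0+h)]]
    if name.startswith('cup'):
        P.append(np.c_[o,np.full(len(o),z0+.015)]); q=(o-[x,y])*.75+[x,y]; P.append(np.c_[q,np.full(len(o),z0)])
    else: P.append(np.c_[o,np.full(len(o),z0+.002)])
    return np.vstack(P)
S=4
def render(name,x,y,yaw,z0,p,rt,off,size):
    u=cv2.projectPoints(pts(name,x,y,yaw,z0),rt[0],rt[1],K(p),None)[0][:,0]
    u=(u+.5-off)*S-.5
    m=np.zeros((size[1]*S,size[0]*S),np.uint8)
    cv2.fillConvexPoly(m,np.round(cv2.convexHull(u.astype(np.float32))*16).astype(np.int32),1,shift=4); return m.astype(bool)
def pix2world(p,rt,uv,z):
    R=cv2.Rodrigues(rt[0])[0]; d=R.T@np.linalg.inv(K(p))@np.array([uv[0],uv[1],1]); c=-R.T@rt[1]
    return (c+d*(z-c[2])/d[2])[:2]
def fit(views,names,x0):
    """views: list of (p,rt,mask) ; names list of (name,z0) whose union is mask; x0 flat x,y,yaw each"""
    data=[]
    for p,rt,m in views:
        ys,xs=np.nonzero(m); off=np.array([xs.min()-12,ys.min()-12]).clip(0); e=np.array([xs.max()+13,ys.max()+13]).clip(0,[640,480])
        c=m[off[1]:e[1],off[0]:e[0]].astype(np.float32); c=cv2.resize(c,None,fx=S,fy=S,interpolation=cv2.INTER_LINEAR)>.5
        data.append((p,rt,off,e-off,c))
    def cost(v):
        t=0
        for p,rt,off,sz,c in data:
            r=np.zeros_like(c)
            for i,(n,z0) in enumerate(names): r|=render(n,v[3*i]/100,v[3*i+1]/100,v[3*i+2]*.2,z0,p,rt,off,sz)
            t+=(r^c).sum()/c.sum()
        return t/len(data)
    x=np.array(x0,float); x[0::3]*=100;x[1::3]*=100;x[2::3]/=.2
    best=None
    for k in range(3):
        sim=np.vstack([x]+[x+np.eye(len(x))[i]*(.6 if i%3<2 else 1.)*(-1)**k for i in range(len(x))])
        r=minimize(cost,x,method='Nelder-Mead',options=dict(initial_simplex=sim,xatol=.01,fatol=1e-5,maxiter=600)); x=r.x
    x=x.copy();x[0::3]/=100;x[1::3]/=100;x[2::3]*=.2
    return x,r.fun
E
cat > loc.py <<'E'
from cell import arm
from vis import *
import pickle
PAIR=[('cup_tall','saucer_small'),('cup_small','saucer_large'),('cup_square','saucer_oval'),('cup_oval','saucer_square')]
P={n:arm.camera(n) for n in ['scene','top']}
RT={n:camRT(P[n]) for n in P}
def getmask(n,t):
    r=arm.silhouettes(P[n],t)
    if t=='cup_tall': # white one: low saturation
        hsv=cv2.cvtColor(P[n]['frame'],cv2.COLOR_RGB2HSV)
        r=[q for q in r if np.median(hsv[...,1][q['mask']])<60 and q['mask'].sum()>50]
        r.sort(key=lambda q:abs(q['box'][1]-(266 if n=='top' else 260)))
    return r[0]['mask'] if r else None
M={(n,t):getmask(n,t) for n in P for t in SH}
pickle.dump((P,RT,M),open('m.pkl','wb'))
E
python3 loc.py; cat > fit1.py <<'E'
from vis import *
import pickle
P,RT,M=pickle.load(open('m.pkl','rb'))
PAIR=[('cup_tall','saucer_small'),('cup_small','saucer_large'),('cup_square','saucer_oval'),('cup_oval','saucer_square')]
def c0(n,t,z):
    ys,xs=np.nonzero(M[n,t]); return pix2world(P[n],RT[n],((xs.min()+xs.max())/2,(ys.min()+ys.max())/2),z)
out={}
def yaws(t): return [0] if SH[t][0]=='round' else ([0,.5,-.5] if SH[t][0]=='square' else [0,.8,1.6,2.4])
def bestfit(vs,t,z0,i0):
    return min((fit(vs,[(t,z0)],[*i0,a]) for a in yaws(t)),key=lambda r:r[1])
def views(*ts):
    return [(P[n],RT[n],np.any([M[n,t] for t in ts],0)) for n in P if all(M[n,t] is not None for t in ts)]
for c,s in PAIR:
    i0=c0('top',c,.05)
    for v in [views(c)]+[[q] for q in views(c)]:
        r=bestfit(v,c,.006,i0); print(c,len(v),r[0].round(4),round(r[1],3)); out.setdefault(c,r[0])
    s0=bestfit([(p,rt,m) for p,rt,m in views(c,s)],s,0,c0('top',s,.01))[0]
    for v in [views(c,s)]+[[q] for q in views(c,s)]:
        r=fit(v,[(c,.006),(s,0)],[*out[c],*s0]); print('  pair',len(v),r[0].round(4),round(r[1],3)); out.setdefault(s,r[0][3:])
for t in ['tray','caddy']:
    r=bestfit(views(t),t,0,c0('top',t,.02)); out[t]=r[0]; print(t,r[0].round(4),round(r[1],3))
pickle.dump(out,open('poses.pkl','wb'))
for n in P:
    im=P[n]['frame'][:,:,::-1].copy()
    for t,v in out.items():
        u=cv2.projectPoints(pts(t,*v,.006 if t[0:3]=='cup' else 0),*RT[n],K(P[n]),None)[0][:,0]
        cv2.polylines(im,[np.round(cv2.convexHull(u.astype(np.float32))*16).astype(np.int32)],True,(0,255,0),1,cv2.LINE_AA,shift=4)
    cv2.imwrite(f'pics/fit_{n}.png',im)
E
python3 fit1.py
```

```text
cup_tall 2 [ 0.4657 -0.2558  0.262 ] 0.044
cup_tall 1 [ 0.464  -0.2564  0.0252] 0.023
cup_tall 1 [ 0.4666 -0.2553  0.1212] 0.032
  pair 2 [ 0.4653 -0.2559 -0.0063  0.465  -0.2565  0.2527] 0.078
  pair 1 [ 0.4648 -0.2567  0.3607  0.4566 -0.2555  0.3371] 0.041
  pair 1 [ 0.4657 -0.2547  0.3101  0.4663 -0.2575 -0.036 ] 0.033
cup_small 2 [ 0.6505 -0.2189  0.0981] 0.07
cup_small 1 [ 0.6491 -0.2195  0.0425] 0.032
cup_small 1 [ 0.6519 -0.2187  0.1354] 0.048
  pair 2 [ 0.6506 -0.2188  0.0982  0.6536 -0.218   0.1362] 0.08
  pair 1 [ 0.655  -0.2113  0.0291  0.6485 -0.2179  0.0546] 0.088
  pair 1 [ 0.6511 -0.2161  0.0683  0.6552 -0.2175  0.0851] 0.048
cup_square 2 [0.4491 0.0037 0.3812] 0.064
cup_square 1 [0.4506 0.0013 0.4111] 0.037
cup_square 1 [0.4484 0.004  0.3601] 0.051
  pair 1 [0.4491 0.0037 0.3796 0.4506 0.007  0.0693] 0.02
  pair 1 [0.4491 0.0037 0.3796 0.4506 0.007  0.0693] 0.02
cup_oval 2 [0.4561 0.2153 1.9497] 0.057
cup_oval 1 [ 0.4568  0.2137 -1.1564] 0.046
cup_oval 1 [0.4564 0.2166 1.897 ] 0.045
  pair 2 [0.4562 0.2153 2.1093 0.46   0.2152 0.2381] 0.035
  pair 1 [0.4563 0.2153 2.0864 0.4601 0.2134 0.2387] 0.04
  pair 1 [0.4576 0.224  1.8816 0.4604 0.2154 0.2417] 0.019
tray [ 0.6432 -0.009   0.1757] 0.058
caddy [0.647  0.2493 0.6805] 0.057
```

```bash
python3 - <<'E'
import cv2
im=cv2.imread('pics/fit_top.png')[120:400,160:500];cv2.imwrite('pics/fit_top_c.png',cv2.resize(im,None,fx=2.2,fy=2.1))
im=cv2.imread('pics/fit_scene.png')[130:440,130:530];cv2.imwrite('pics/fit_scene_c.png',cv2.resize(im,None,fx=1.9,fy=1.9))
E
```

```text
(no output)
```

View pics/fit_top_c.png

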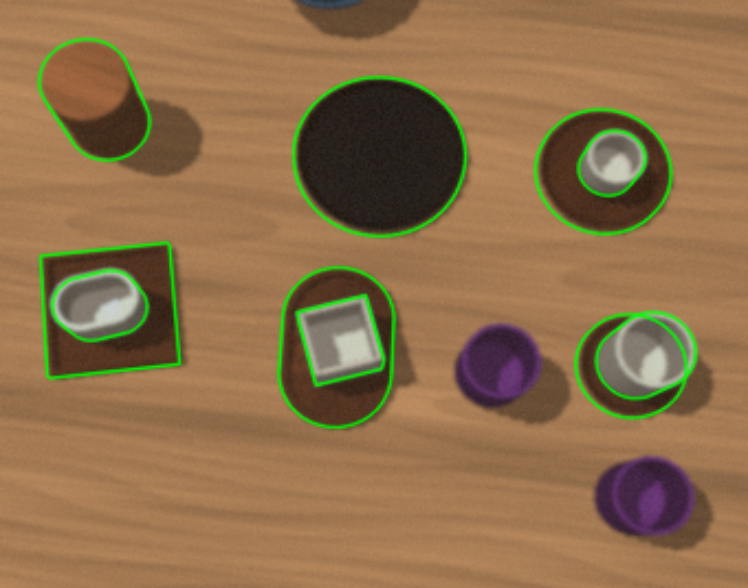

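View pics/fit_scene_c.png

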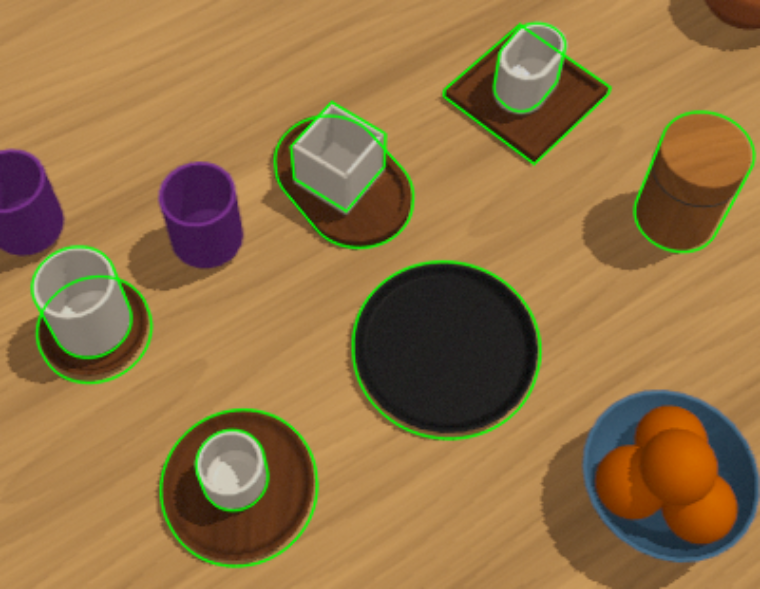

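Overlays match in both views: top camera and scene camera agree to about 2 mm on every cup and saucer. Next I find the purple cups, so I can plan clearance, and check reachability.

```bash
cat > act.py <<'E'
from cell import arm
import numpy as np, pickle
PO=pickle.load(open('poses.pkl','rb'))
# tcp height with the cup standing on a 6 mm floor
H={'cup_small':.031,'cup_tall':.050,'cup_square':.036,'cup_oval':.034}
def yaw_for(phi,pos,ref=None):
    """tool yaw for jaw direction phi (deg); variant needing least last-joint travel"""
    q0=np.array(arm.sense()['joint_pos']); best=None
    for y in (phi-90,phi+90):
        y=(y+180)%360-180
        q=arm.inverse_kinematics(list(pos),[180,0,y])
        if q is not None:
            d=np.abs(np.array(q)-q0).max()
            if best is None or d<best[0]: best=(d,y)
    return None if best is None else best[1]
def st():
    s=arm.sense(); return round(s['clock'],1),np.round(s['eef_pos'],4),np.round(s['eef_rot'],1),round(s['opening'],4),np.round(s['contact_force'],1)
def pick(cup,xy,phi):
    h=H[cup]; hi=.20
    y=yaw_for(phi,[*xy,hi]); assert y is not None
    arm.grip(.088)
    arm.goto([*xy,hi],[180,0,y])
    print('above',st())
    if arm.move_straight([*xy,h],[180,0,y],vel=.1,guard=8): print('GUARD down',st()); return False
    arm.grip(.03); print('gripped',st())
    arm.move_straight([*xy,h+.13],vel=.12); print('lifted',st()); return True
def place(cup,xy,phi,floor=.006):
    h=H[cup]+floor-.006; z=h+.13
    y=yaw_for(phi,[*xy,z]); assert y is not None
    arm.move_straight([*xy,z],[180,0,y],vel=.15)
    arm.move_straight([*xy,h+.015],vel=.12)
    print('guard',arm.move_straight([*xy,h-.002],vel=.03,guard=4),st())
    arm.grip(.088); print('released',st())
    arm.move_straight([*xy,.20],vel=.15)
E
python3 - <<'E'
from act import *
from vis import *
P,RT,M=pickle.load(open('m.pkl','rb'))
for uv in [(380.1,296.6),(445.6,356.3)]: print('purple top',pix2world(P['top'],RT['top'],uv,0))
for uv in [(146.4,254.5),(239.8,258.4)]: print('purple scene',pix2world(P['scene'],RT['scene'],uv,0))
d=np.degrees
for n,v in PO.items(): print(n,v[:2].round(4),d(v[2]).round(1))
for n,xy,phi in [('small',PO['cup_small'][:2],-20),('tray',PO['tray'][:2],0),('tall',PO['cup_tall'][:2],45),('tall',PO['cup_tall'][:2],20),('sq',PO['cup_square'][:2],21.8),('oval',PO['cup_oval'][:2],21.7),('ovalS',PO['saucer_oval'][:2],94),('sqS',PO['saucer_square'][:2],13.7)]:
  for y in (phi-90,phi+90):
    print(n,phi,y,[None if (q:=arm.inverse_kinematics([*xy,z],[180,0,y])) is None else np.round(q,0)[-1] for z in (.03,.2)])
E
```

```text
purple top [ 0.44435325 -0.12845898]
purple top [ 0.34462082 -0.26490463]
purple scene [ 0.34653942 -0.26521943]
purple scene [ 0.44074703 -0.1314899 ]
cup_tall [ 0.4657 -0.2558] 15.0
saucer_small [ 0.465  -0.2565] 14.5
cup_small [ 0.6505 -0.2189] 5.6
saucer_large [ 0.6536 -0.218 ] 7.8
cup_square [0.4491 0.0037] 21.8
saucer_oval [0.4506 0.007 ] 4.0
cup_oval [0.4561 0.2153] 111.7
saucer_square [0.46   0.2152] 13.6
tray [ 0.6432 -0.009 ] 10.1
caddy [0.647  0.2493] 39.0
small -20 -110 [np.float64(131.0), np.float64(147.0)]
small -20 70 [np.float64(-12.0), np.float64(-1.0)]
tray 0 -90 [np.float64(131.0), np.float64(144.0)]
tray 0 90 [np.float64(-8.0), np.float64(-1.0)]
tall 45 -45 [np.float64(-73.0), np.float64(-63.0)]
tall 45 135 [np.float64(24.0), np.float64(52.0)]
tall 20 -70 [np.float64(-98.0), np.float64(-78.0)]
tall 20 110 [np.float64(18.0), np.float64(33.0)]
sq 21.8 -68.2 [np.float64(118.0), np.float64(147.0)]
sq 21.8 111.8 [np.float64(-60.0), np.float64(10.0)]
oval 21.7 -68.3 [np.float64(107.0), np.float64(127.0)]
oval 21.7 111.7 [np.float64(-17.0), np.float64(-12.0)]
ovalS 94 4 [np.float64(-152.0), np.float64(-65.0)]
ovalS 94 184 [np.float64(11.0), np.float64(63.0)]
sqS 13.7 -76.3 [np.float64(102.0), np.float64(121.0)]
sqS 13.7 103.7 [np.float64(-22.0), np.float64(-17.0)]
```

```bash
python3 - <<'E'
from act import *
if pick('cup_small',PO['cup_small'][:2],-20):
    place('cup_small',PO['tray'][:2],0)
print(st())
import cv2
for n in ['scene','top']: cv2.imwrite(f'pics/{n}1.png',arm.camera(n)['frame'][:,:,::-1])
E
```

```text
above (6.8, array([ 0.6509, -0.2175,  0.2   ]), array([-180. ,   -0. ,   70.1]), 0.0879, array([ 0.1, -0.4, -0.1]))
gripped (9.3, array([ 0.6506, -0.2188,  0.031 ]), array([180.,  -0.,  70.]), 0.051, array([-0.3, -0.6,  0.9]))
lifted (10.5, array([ 0.6499, -0.2186,  0.16  ]), array([-179.9,    0. ,   70. ]), 0.0511, array([-0.1, -0.7, -0.5]))
guard True (13.7, array([ 0.6431, -0.0089,  0.031 ]), array([-180.,   -0.,   90.]), 0.0514, array([-0.2, -0.5,  4.6]))
released (14.4, array([ 0.6424, -0.0089,  0.0304]), array([-179.9,   -0. ,   90. ]), 0.0881, array([-0.1, -0.4,  0.2]))
(15.7, array([ 0.6425, -0.0089,  0.199 ]), array([-179.8,    0. ,   90. ]), 0.0882, array([ 0.4, -0.4, -0.5]))
```

View pics/scene1.png

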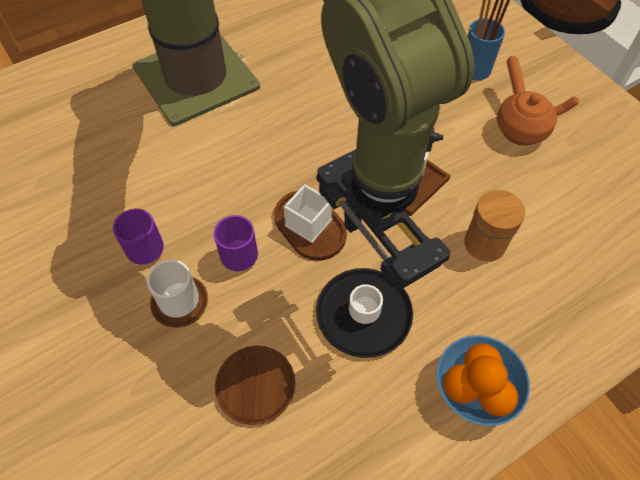

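The small cup now stands on the tray at scene (366,305), and the large saucer at (255,385) is bare. The enlarged overlay crop showed the white tall cup at crop (82,300) on the small round saucer, with the purple ones beside it, so it is the one to grasp.

```bash
cat > refit.py <<'E'
from cell import arm
from vis import *
def saucer(t,x0,z0=0,names=('scene','top')):
    out=[]
    for n in names:
        p=arm.camera(n); r=arm.silhouettes(p,t); rt=camRT(p)
        best=None
        for q in r:
            if q['mask'].sum()<100: continue
            f=fit([(p,rt,q['mask'])],[(t,z0)],x0)
            if best is None or f[1]<best[1]: best=f
        print(t,n,None if best is None else (best[0].round(4),round(best[1],3)))
        if best is not None and best[1]<.15: out.append(best[0])
    return np.mean(out,0) if out else None
E
python3 - <<'E'
from act import *; from refit import saucer
if pick('cup_tall',PO['cup_tall'][:2],45):
    sl=saucer('saucer_large',PO['saucer_large'])
    saucer('saucer_small',PO['saucer_small'])
E
```

```text
above (17.2, array([ 0.4669, -0.2549,  0.2002]), array([179.9,   0. , 135. ]), 0.088, array([ 0.3, -0.4, -0.1]))
gripped (19.3, array([ 0.4657, -0.256 ,  0.0502]), array([-180.,    0.,  135.]), 0.0661, array([-1.3, -1. ,  2.4]))
lifted (20.5, array([ 0.4652, -0.2556,  0.1794]), array([-1.80e+02, -1.00e-01,  1.35e+02]), 0.0662, array([-0.3,  0.9, -1.2]))
saucer_large scene (array([ 0.65  , -0.2182,  0.1639]), np.float64(0.041))
saucer_large top (array([ 0.6576, -0.2173,  0.1559]), np.float64(0.182))
saucer_small scene (array([ 0.4573, -0.2558,  0.617 ]), np.float64(0.12))
saucer_small top (array([ 0.4657, -0.2551,  0.3437]), np.float64(0.429))
```

```bash
python3 - <<'E'
from act import *; from refit import *
place('cup_tall',[.652,-.218],45)
arm.goto([.55,.1,.25],[180,0,100])
saucer('saucer_small',PO['saucer_small']); saucer('saucer_small',PO['saucer_small'])
print(st())
for n in ['scene','top']:
    p=arm.camera(n);im=p['frame'][:,:,::-1].copy()
    im=cv2.resize(im,None,fx=4,fy=4,interpolation=cv2.INTER_CUBIC); rt=camRT(p)
    for t,v,z in [('saucer_small',PO['saucer_small'],0),('saucer_large',[.652,-.218,0],0),('cup_tall',[.652,-.218,0],.006)]:
        u=cv2.projectPoints(pts(t,*v,z),*rt,K(p),None)[0][:,0]*4+1.5
        cv2.polylines(im,[np.round(cv2.convexHull(u.astype(np.float32))).astype(int)],True,(0,255,0),1,cv2.LINE_AA)
    u=cv2.projectPoints(np.array([[.55,-.24,0]]),*rt,K(p),None)[0][0,0]*4; x,y=u.astype(int)
    cv2.imwrite(f'pics/c2_{n}.png',im[max(0,y-300):y+300,max(0,x-400):x+400])
E
```

```text
guard True (23.9, array([ 0.6518, -0.218 ,  0.0502]), array([-180.,   -0.,  135.]), 0.0659, array([-0.8,  0. ,  4.3]))
released (24.4, array([ 0.6509, -0.2177,  0.0493]), array([-1.799e+02, -1.000e-01,  1.350e+02]), 0.088, array([ 0.4,  0.4, -0.7]))
saucer_small scene (array([ 0.458 , -0.2555,  0.3016]), np.float64(0.1))
saucer_small top (array([ 0.4659, -0.2561,  0.3082]), np.float64(0.06))
saucer_small scene (array([ 0.465 , -0.2565,  0.2527]), np.float64(1.0))
saucer_small top (array([ 0.467 , -0.2573,  0.1678]), np.float64(0.08))
(27.3, array([0.5501, 0.0996, 0.2499]), array([-180.,    0.,  100.]), 0.0878, array([0.2, 0.4, 0.3]))
```

View pics/c2_scene.png

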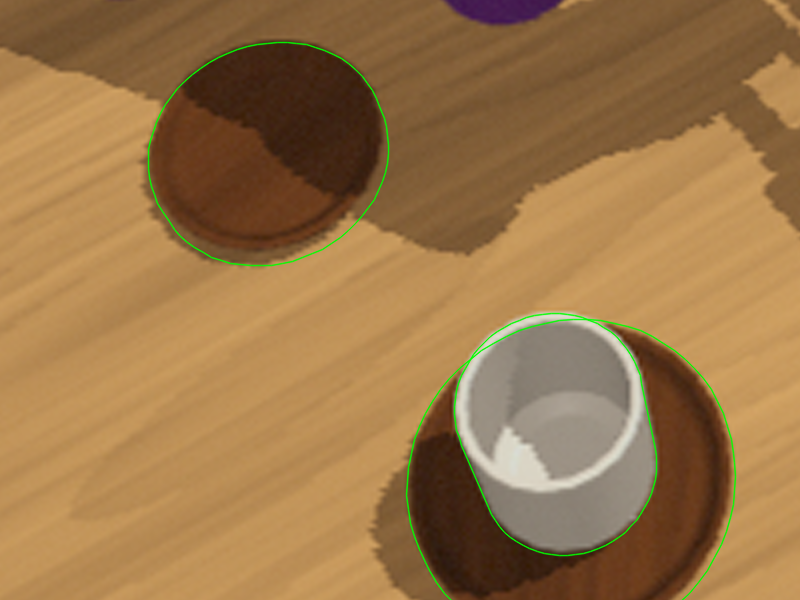

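View pics/c2_top.png

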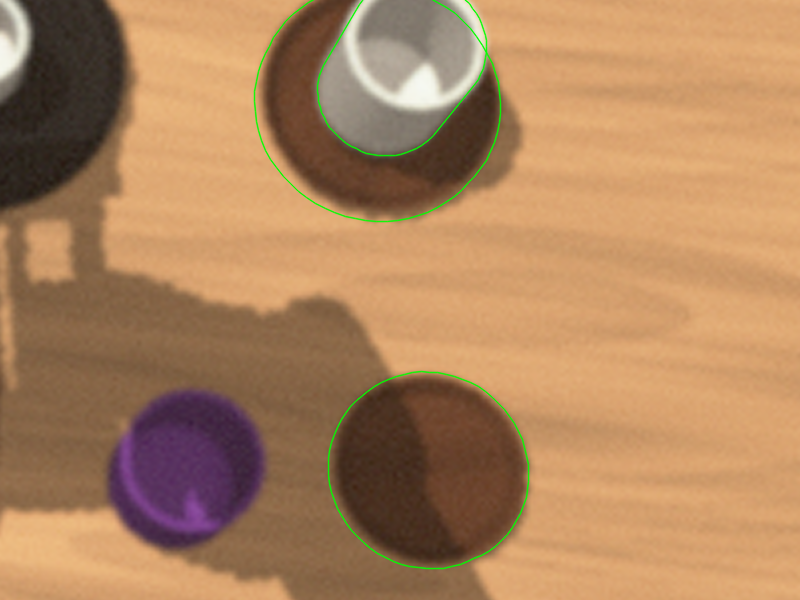

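Both crops show the saucers taper below the rim: the visible edge falls inside my outline at the lower side. I'll refit with a tapered underside, leaving the arm where it is.

```bash
python3 - <<'E'
s=open('vis.py').read()
s=s.replace("    else: P.append(np.c_[o,np.full(len(o),z0+.002)])","""    elif name[:3]=='sau':
        sc=1-.02/SH[name][1]; P.append(np.c_[(o-[x,y])*sc+[x,y],np.full(len(o),z0)])
    else: P.append(np.c_[o,np.full(len(o),z0+.002)])""")
open('vis.py','w').write(s)
E
python3 fit1.py | grep -v "^cup"
python3 - <<'E'
from act import *; from refit import *
for t in ['saucer_small','saucer_large']: saucer(t,PO[t])
for n in ['scene','top']:
    p=arm.camera(n);im=p['frame'][:,:,::-1].copy()
    im=cv2.resize(im,None,fx=4,fy=4,interpolation=cv2.INTER_CUBIC); rt=camRT(p)
    for t,v,z in [('saucer_small',PO['saucer_small'],0),('saucer_large',PO['saucer_large'],0),('cup_tall',[.652,-.218,0],.006)]:
        u=cv2.projectPoints(pts(t,*v,z),*rt,K(p),None)[0][:,0]*4+1.5
        cv2.polylines(im,[np.round(cv2.convexHull(u.astype(np.float32))).astype(int)],True,(0,255,0),1,cv2.LINE_AA)
    u=cv2.projectPoints(np.array([[.60,-.22,0]]),*rt,K(p),None)[0][0,0]*4; x,y=u.astype(int)
    cv2.imwrite(f'pics/c3_{n}.png',im[max(0,y-300):y+300,max(0,x-400):x+400])
E
```

```text
pair 2 [ 0.4652 -0.2558  0.0345  0.464  -0.2556  0.2292] 0.04
  pair 1 [ 0.4649 -0.2566  0.4541  0.4618 -0.2559  0.0821] 0.03
  pair 1 [ 0.4658 -0.2547  0.2211  0.4649 -0.2557  0.0169] 0.023
  pair 2 [ 0.6505 -0.219   0.0974  0.6533 -0.2174  0.1775] 0.05
  pair 1 [ 0.653  -0.2123  0.1193  0.6514 -0.2179 -0.    ] 0.063
  pair 1 [ 0.6503 -0.2144  0.0056  0.6538 -0.2169  0.1421] 0.024
  pair 1 [0.4491 0.0037 0.3812 0.4501 0.007  3.2113] 0.024
  pair 1 [0.4491 0.0037 0.3812 0.4501 0.007  3.2113] 0.024
  pair 2 [0.4557 0.215  2.0132 0.4602 0.2143 0.238 ] 0.075
  pair 1 [0.4571 0.2151 2.1095 0.4645 0.2075 0.2341] 0.084
  pair 1 [0.4586 0.2245 1.8807 0.4596 0.2145 0.2423] 0.029
tray [ 0.6432 -0.009   0.1757] 0.058
caddy [0.647  0.2493 0.6805] 0.057
saucer_small scene (array([ 0.4629, -0.2561,  0.3974]), np.float64(0.041))
saucer_small top (array([ 0.4653, -0.2551,  0.5026]), np.float64(0.07))
saucer_large scene (array([ 0.6528, -0.2188,  0.2262]), np.float64(0.783))
saucer_large top (array([ 0.6535, -0.2171, -0.0083]), np.float64(0.871))
```

View pics/c3_scene.png

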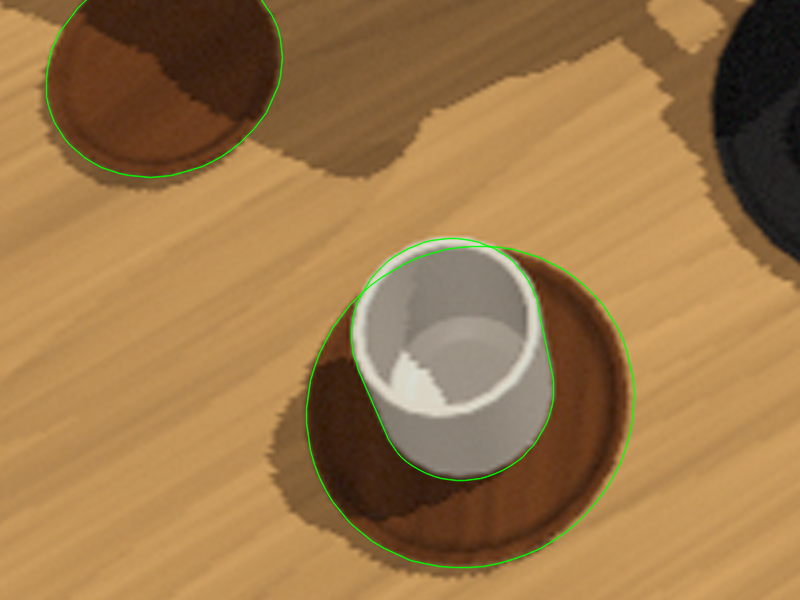

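View pics/c3_top.png

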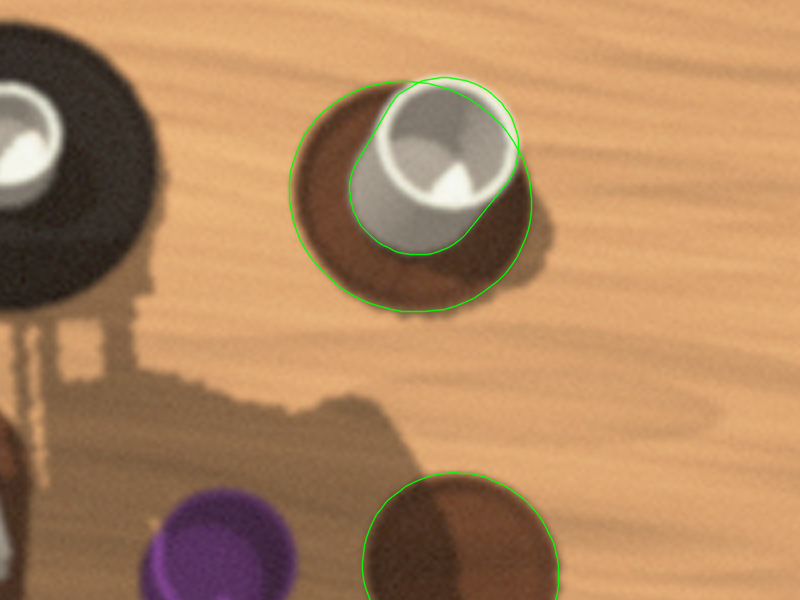

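The tapered model now fits, and the tall cup is within about 2 mm of the large saucer's centre. The small cup goes next, then the square cup to the tray.

```bash
python3 - <<'E'
from act import *; from refit import *
if pick('cup_small',[.643,-.009],0):
    place('cup_small',[.464,-.2557],45)
    if pick('cup_square',PO['cup_square'][:2],21.8):
        place('cup_square',[.643,-.009],13.7)
        print(st())
        saucer('saucer_oval',PO['saucer_oval'])
for n in ['scene','top']: cv2.imwrite(f'pics/{n}4.png',arm.camera(n)['frame'][:,:,::-1])
E
```

```text
above (28.7, array([ 0.6427, -0.0085,  0.1997]), array([-1.799e+02, -1.000e-01,  9.000e+01]), 0.0877, array([-0.6,  0.6,  0.2]))
gripped (31.2, array([ 0.643, -0.009,  0.031]), array([180.,   0.,  90.]), 0.0509, array([-0.4,  0.1,  0.1]))
lifted (32.5, array([ 0.6424, -0.009 ,  0.1601]), array([-179.9,    0. ,   90. ]), 0.0512, array([-0.6, -0. , -1.5]))
guard True (36.3, array([ 0.464 , -0.2557,  0.0309]), array([-180.,    0.,  135.]), 0.0512, array([-0.5,  1. ,  5.6]))
released (37.0, array([ 0.4636, -0.2555,  0.0306]), array([-1.80e+02, -1.00e-01,  1.35e+02]), 0.0879, array([ 0.1, -0.3,  0.8]))
above (39.5, array([0.4495, 0.0027, 0.2   ]), array([180. ,   0. , 111.8]), 0.0881, array([ 0.7,  0. , -0.1]))Traceback (most recent call last):
  File "<stdin>", line 4, in <module>
  File "act.py", line 24, in pick
    if arm.move_straight([*xy,h],[180,0,y],vel=.1,guard=8): print('GUARD down',st()); return False
       ~~~~~~~~~~~~~~~~~^^^^^^^^^^^^^^^^^^^^^^^^^^^^^^^^^^
cell.Unreachable: the arm cannot follow that straight line within its joint ranges
```

```bash
python3 - <<'E'
from act import *
xy=PO['cup_square'][:2]
print(np.round(arm.sense()['joint_pos'],1))
for y in (111.8,-68.2,21.8,-158.2):
    for z in (.25,.2,.16,.13,.1,.08,.06,.036):
        q=arm.inverse_kinematics([*xy,z],[180,0,y]); print(y,z,None if q is None else np.round(q,1))
E
```

```text
[ -1.2  30.7  -7.7 121.5   8.4  28.3   6.5]
111.8 0.25 [  0.   25.8  -9.3 118.    6.8  36.7   7.9]
111.8 0.2 [ -1.2  30.7  -7.8 121.5   8.4  28.3   6.5]
111.8 0.16 [ -2.3  35.   -6.3 123.8   9.8  21.6   5.1]
111.8 0.13 [ -3.2  38.5  -5.  125.2  11.   16.7   4.2]
111.8 0.1 [ -4.1  42.1  -3.7 126.3  12.1  11.9   3.2]
111.8 0.08 [ -4.7  44.6  -2.7 126.8  12.7   8.8   2.6]
111.8 0.06 [ -5.2  47.2  -1.8 127.2  13.4   5.8   2. ]
111.8 0.036 [  0.5  50.3 -11.1 127.2  70.5   9.  -55.1]
-68.2 0.25 [ 32.5  36.9 -63.2 116.5  42.1  53.2 148.2]
-68.2 0.2 [ -1.2  30.7  -7.8 121.5   8.4  28.3   6.5]
-68.2 0.16 [ 27.9  45.5 -57.9 122.3  57.1  45.9 134.4]
-68.2 0.13 [ 24.8  47.1 -52.4 123.8  61.4  41.4 131.2]
-68.2 0.1 [ 19.9  48.  -43.7 125.   65.   34.5 128.7]
-68.2 0.08 [ 14.4  47.9 -34.1 125.8  66.2  27.  128.2]
-68.2 0.06 [  6.5  48.1 -20.8 126.6  65.4  16.9 129.6]
-68.2 0.036 [ 31.8  70.6 -72.1 125.6  83.5  64.6 112.6]
21.8 0.25 [-20.5  27.1  21.3 119.  -16.1  36.6 -56.5]
21.8 0.2 [-18.   32.   18.1 122.3 -20.2  28.5 -52.8]
21.8 0.16 [-15.2  36.1  14.  124.4 -22.5  21.8 -50.9]
21.8 0.13 [-12.9  39.3  10.5 125.7 -23.5  16.8 -50.3]
21.8 0.1 [-10.7  42.7   7.1 126.6 -23.9  12.  -50.3]
21.8 0.08 [ -9.4  45.    5.  127.  -23.8   8.8 -50.6]
21.8 0.06 [ -8.3  47.4   3.1 127.3 -23.4   5.8 -51. ]
21.8 0.036 [   0.5   50.3  -11.1  127.2   70.5    9.  -145.1]
-158.2 0.25 [ 19.7  29.4 -39.3 117.1  27.3  42.7  75.2]
-158.2 0.2 [ 16.5  33.8 -35.4 120.7  33.6  35.5  69.3]
-158.2 0.16 [ 13.   37.3 -30.5 123.1  38.9  29.3  64.6]
-158.2 0.13 [  9.7  40.1 -25.5 124.5  42.7  24.2  61.3]
-158.2 0.1 [  5.8  42.9 -19.5 125.8  46.1  18.4  58.5]
-158.2 0.08 [  2.8  45.  -14.8 126.4  47.9  14.1  57. ]
-158.2 0.06 [ -0.3  47.2  -9.8 127.   49.2   9.5  56. ]
-158.2 0.036 [ -4.   50.2  -3.8 127.4  50.2   3.8  55.2]
```

At this radius the wrist joint (j6) runs into its lower limit with that yaw. Yaw -158 works, so the square cup is gripped on its other pair of sides. I'll check the oval placement the same way.

```bash
python3 - <<'E'
s=open('act.py').read()
s=s.replace("'cup_square':.036,'cup_oval':.034","'cup_square':.042,'cup_oval':.039")
s=s.replace("def pick(cup,xy,phi):","def pick(cup,xy,phi,y=None):").replace("def place(cup,xy,phi,floor=.006):","def place(cup,xy,phi,floor=.006,y=None):")
s=s.replace("    y=yaw_for(","    y=y if y is not None else yaw_for(")
open('act.py','w').write(s)
E
python3 - <<'E'
from act import *; from refit import *
so=PO['saucer_oval'][:2]
arm.goto([*PO['cup_square'][:2],.2],[180,0,-158.2]); print(np.round(arm.sense()['joint_pos'],1))
if pick('cup_square',PO['cup_square'][:2],0,y=-158.2):
    place('cup_square',[.643,-.009],0,y=-166.3)
print(st())
for y in (-176,4,-156,164,-146):
  print(y,[None if (q:=arm.inverse_kinematics([*so,z],[180,0,y])) is None else np.round(q).astype(int).tolist() for z in (.17,.1,.06,.037)])
saucer('saucer_oval',PO['saucer_oval'])
for n in ['scene','top']: cv2.imwrite(f'pics/{n}4.png',arm.camera(n)['frame'][:,:,::-1])
E
```

```text
[ 16.5  33.8 -35.3 120.6  33.6  35.5  69.2]
above (41.0, array([0.4491, 0.0038, 0.2   ]), array([-180. ,   -0. , -158.2]), 0.0881, array([ 0.7, -0.1,  0.4]))
gripped (43.2, array([0.4492, 0.0036, 0.0421]), array([-180. ,    0. , -158.2]), 0.0596, array([-0.8, -0.3,  1.7]))
lifted (44.5, array([0.4486, 0.0036, 0.1714]), array([ 1.800e+02, -1.000e-01, -1.582e+02]), 0.0598, array([-0.5, -0.1, -3. ]))
guard True (47.5, array([ 0.6428, -0.0092,  0.0421]), array([-180. ,   -0. , -166.3]), 0.0598, array([0.1, 0.6, 3.8]))
released (48.1, array([ 0.6419, -0.0094,  0.0413]), array([ 1.800e+02, -1.000e-01, -1.663e+02]), 0.0882, array([ 0.7, -0.1, -0.3]))
(49.3, array([ 0.6423, -0.0092,  0.199 ]), array([ 180. ,   -0.2, -166.3]), 0.0881, array([ 0.3,  0.7, -0.6]))
-176 [[12, 36, -29, 122, 35, 30, 50], [4, 43, -18, 126, 43, 18, 43], [-1, 47, -10, 127, 48, 9, 39], [-4, 50, -4, 127, 50, 4, 37]]
4 [[-29, 40, 37, 124, -48, 31, -41], [-15, 43, 13, 127, -39, 14, -53], [-7, 47, 1, 127, -8, 6, -85], [-7, 50, 1, 127, -16, 3, -76]]
-156 [[15, 37, -34, 122, 39, 32, 66], [7, 43, -22, 126, 49, 20, 58], [1, 47, -12, 127, 54, 11, 53], [-3, 50, -6, 127, 57, 5, 50]]
164 [[9, 35, -24, 123, 31, 28, 35], [2, 43, -14, 126, 38, 16, 28], [-2, 47, -7, 127, 42, 8, 25], [-5, 50, -3, 127, 43, 4, 24]]
-146 [[16, 37, -36, 122, 41, 33, 74], [8, 44, -24, 125, 51, 21, 65], [2, 47, -14, 127, 57, 12, 60], [-2, 50, -7, 127, 61, 6, 56]]
saucer_oval scene (array([4.4700e-01, 2.1000e-03, 3.0612e+00]), np.float64(0.372))
saucer_oval top (array([0.4502, 0.007 , 3.1817]), np.float64(0.019))
```

View pics/scene4.png

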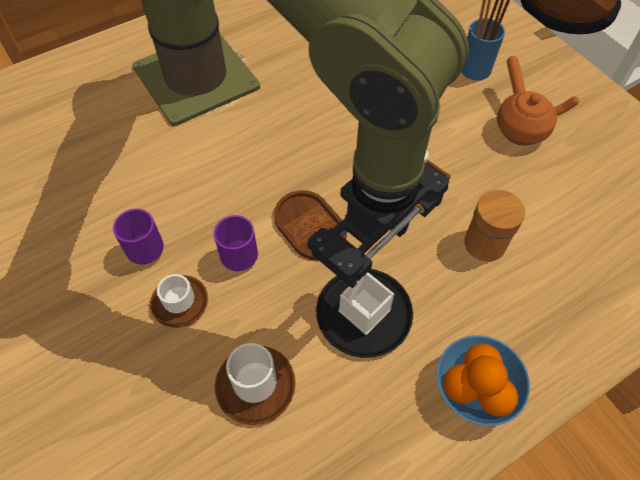

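```bash
python3 - <<'E'
from act import *; from refit import *
if pick('cup_oval',PO['cup_oval'][:2],0,y=111.7):
    saucer('saucer_square',PO['saucer_square'],names=('top',))
    place('cup_oval',[.4502,.007],0,y=-176)
print(st())
E
```

```text
above (51.3, array([0.4566, 0.215 , 0.2   ]), array([180. ,   0. , 111.7]), 0.0882, array([ 0.7, -0. , -0. ]))
gripped (53.7, array([0.4562, 0.2155, 0.0391]), array([180. ,  -0. , 111.7]), 0.0498, array([-0.1,  0.1,  1.4]))
lifted (54.9, array([0.4556, 0.2151, 0.1684]), array([-179.9,    0. ,  111.7]), 0.0496, array([ 0.4, -0.7, -2.2]))
saucer_square top (array([0.4594, 0.2111, 0.2612]), np.float64(0.915))
guard True (58.2, array([0.4503, 0.0071, 0.0388]), array([ 180.,    0., -176.]), 0.0499, array([0.2, 0.1, 4.2]))
released (58.9, array([0.4501, 0.007 , 0.0387]), array([ 180.,   -0., -176.]), 0.0879, array([-0.3,  0.5, -0.6]))
(60.1, array([0.4497, 0.0068, 0.1993]), array([ 1.80e+02, -1.00e-01, -1.76e+02]), 0.0885, array([-0.3, -0.4,  0.1]))
```

Before the last cup, I move clear and measure the bare square saucer.

```bash
python3 - <<'E'
from act import *; from refit import *
arm.goto([.643,-.009,.22],[180,0,-166.3])
for n in ('scene','top'): saucer('saucer_square',[.4598,.2145,.238],names=(n,)); saucer('saucer_square',[.4598,.2145,.238],names=(n,))
p=arm.camera('top');im=cv2.resize(p['frame'][:,:,::-1],None,fx=4,fy=4,interpolation=cv2.INTER_CUBIC);rt=camRT(p)
for t,v in [('saucer_square',[.4598,.2145,.238]),('saucer_oval',[.4502,.007,.07])]:
    u=cv2.projectPoints(pts(t,*v,0),*rt,K(p),None)[0][:,0]*4+1.5
    cv2.polylines(im,[np.round(cv2.convexHull(u.astype(np.float32))).astype(int)],True,(0,255,0),1,cv2.LINE_AA)
cv2.imwrite('pics/c5.png',im[860:1380,640:1420])
print(st())
E
```

```text
saucer_square scene None
saucer_square scene (array([0.4598, 0.2145, 0.238 ]), np.float64(1.0))
saucer_square top (array([0.4586, 0.2139, 0.2543]), np.float64(0.051))
saucer_square top (array([0.46  , 0.2145, 0.2401]), np.float64(0.022))
(61.4, array([ 0.6428, -0.009 ,  0.2202]), array([-180. ,   -0. , -166.3]), 0.0882, array([-0.3,  0.2, -0.6]))
```

View pics/c5.png

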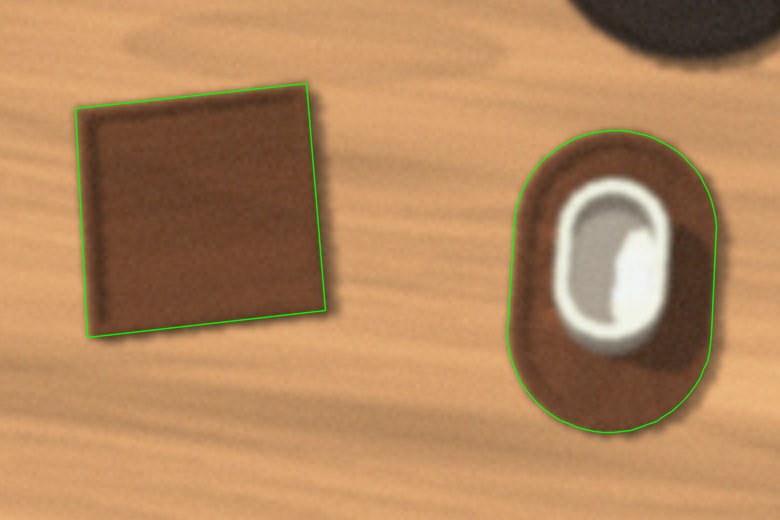

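```bash
python3 - <<'E'
from act import *; from refit import *
if pick('cup_square',[.643,-.009],0,y=-166.3):
    place('cup_square',[.4598,.2145],0,y=-166.3)
arm.goto([.197,.593,.25],[180,0,161.6]); print(st())
PO2={'cup_tall':[.652,-.218,0],'saucer_large':[.6533,-.2174,0],'cup_small':[.464,-.2557,0],'saucer_small':[.464,-.2556,0],'cup_oval':[.4502,.007,.07],'saucer_oval':[.4502,.007,.07],'cup_square':[.4598,.2145,.238],'saucer_square':[.4598,.2145,.238],'caddy':PO['caddy']}
for n in ['scene','top']:
    p=arm.camera(n);rt=camRT(p)
    for c in ['cup_tall','cup_small','cup_square','cup_oval']:
        best=None
        for q in arm.silhouettes(p,c):
            if np.median(cv2.cvtColor(p['frame'],cv2.COLOR_RGB2HSV)[...,1][q['mask']])>60: continue
            f=fit([(p,rt,q['mask'])],[(c,.006)],PO2[c])
            if best is None or f[1]<best[1]: best=f
        print(n,c,None if best is None else (best[0].round(4),round(best[1],3)))
    im=cv2.resize(p['frame'][:,:,::-1],None,fx=2,fy=2,interpolation=cv2.INTER_CUBIC)
    for t,v in PO2.items():
        u=cv2.projectPoints(pts(t,*v,.006 if t[:3]=='cup' else 0),*rt,K(p),None)[0][:,0]*2+.5
        cv2.polylines(im,[np.round(cv2.convexHull(u.astype(np.float32))).astype(int)],True,(0,255,0),1,cv2.LINE_AA)
    cv2.imwrite(f'pics/fin_{n}.png',im[260:860,260:1060] if n=='scene' else im[240:740,330:1000])
print(st())
E
```

```text
above (61.8, array([ 0.6421, -0.0094,  0.199 ]), array([ 180. ,   -0.2, -166.3]), 0.088, array([-0.3, -0.3,  0.3]))
gripped (64.1, array([ 0.6431, -0.009 ,  0.0421]), array([-180. ,    0. , -166.3]), 0.06, array([-0.6,  0.9,  0.4]))
lifted (65.3, array([ 0.6424, -0.0092,  0.1711]), array([ 1.800e+02, -1.000e-01, -1.663e+02]), 0.0597, array([ 0.6,  0.9, -2.2]))
guard True (69.0, array([0.4598, 0.2144, 0.0419]), array([-180. ,    0. , -166.3]), 0.06, array([-0.6, -0.1,  5.1]))
released (69.6, array([0.4594, 0.2139, 0.0415]), array([-1.800e+02, -1.000e-01, -1.663e+02]), 0.088, array([-0.2,  0.1, -0.2]))
(72.5, array([0.1989, 0.592 , 0.2496]), array([-1.799e+02,  1.000e-01,  1.615e+02]), 0.0878, array([ 0.4, -0.6, -0.2]))
scene cup_tall (array([ 0.6502, -0.2174,  0.1222]), np.float64(0.02))
scene cup_small (array([ 0.4635, -0.2563,  0.1569]), np.float64(0.033))
scene cup_square (array([0.4603, 0.2121, 0.2986]), np.float64(0.041))
scene cup_oval (array([0.451 , 0.0059, 0.096 ]), np.float64(0.072))
top cup_tall (array([ 0.6526, -0.217 ,  0.0813]), np.float64(0.021))
top cup_small (array([ 0.466 , -0.2558,  0.1208]), np.float64(0.119))
top cup_square (array([0.4592, 0.2144, 0.2353]), np.float64(0.033))
top cup_oval (array([0.45  , 0.0085, 0.0606]), np.float64(0.041))
(73.0, array([0.1971, 0.5929, 0.25  ]), array([180. ,  -0. , 161.6]), 0.0875, array([-0.1, -0.2, -0.6]))
```

View pics/fin_scene.png

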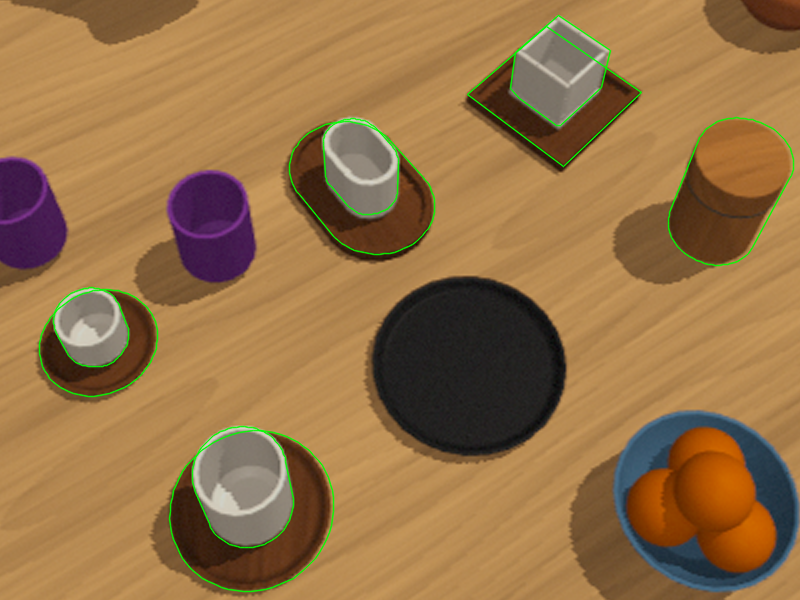

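View pics/fin_top.png

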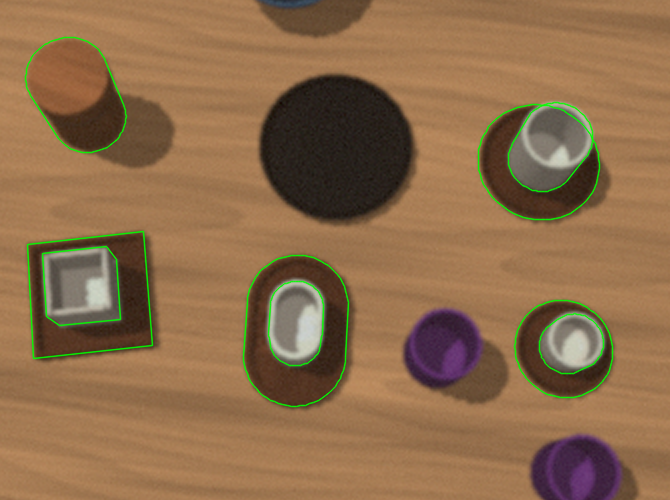

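Each cup stands upright on its own saucer, 1–3 mm from centre in both views. The saucers and caddy match their start outlines, so I'm handing the job in.

```bash
python3 - <<'E'
from cell import arm
arm.pause(.3); print(arm.job_done(), arm.sense()['clock'])
E
```

```text
the job is handed in; nothing more can be done
the job is handed in; nothing more can be done
```

All four cups are on their own saucers, and I handed the job in at about 73 s of the 128 s. I swapped tall with small and square with oval, parking the small cup and later the square one on the tray.

**Last checks:** Both cameras show every cup upright and 1–3 mm from its saucer's centre; the limit is 12 mm. The saucers and the tea caddy match their start outlines, and the arm is clear of everything.

**What failed or disagreed:**
- **Saucer positions:** My first saucer outlines ignored the tapered underside. The two cameras then disagreed by up to about 9 mm on the small saucer. Refitting with the taper cut that to about 3 mm.
- **Square saucer:** The scene camera gave no usable fit of the empty square saucer while the arm was in view, so its final position rests on the top camera. The last scene overlay agrees with it to within a few mm.
- **Square cup grasp:** My first grasp line for this cup was outside the joint range. Nothing moved, and I gripped its other pair of sides instead.
- **Small cup:** Its last fit from the top camera was loose (about 12% mismatch), but the position agrees with the scene camera to 2–3 mm.

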